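# Fit the second cell in the recorder's battery case and latch its lid

## Task

Put the loose D-size cell into the empty bay of the battery case, flat end against the coil spring and button end on the metal contact, so that it lies fully down in its cradle. Then close the lid, hook the latch's wire loop over the catch on the lid and press the latch lever all the way down until it snaps flat against the case. Leave the timer, the red-capped tube and the amber bottle standing where they are.

Things in the scene. Friction and masses are not known exactly. Their poses are not given: they have to be found in the camera images.
- case: slate-grey battery case, fixed to the worktop, 104 (x) x 156 (y) x 60 mm high, 90 mm with its lid shut; walls 4 mm, inner floor at z = 28 mm. Origin: centre of its underside. x points from the latch side (front, turned to the robot's left) to the hinge side, y to the left seen from the front, z up. Two bays lie side by side along x, at y = +31 (empty) and -31 mm (filled)
- bay (a point): where the loose cell's centre must end, on the empty bay's axis (case x 10.25, y 31, z 52 mm); axes as the case's. The seated cell lies along x, button to +x. V cradles at x = -20 and +20 mm from here carry it; between them the floor is 24 mm lower. Beside the cell 28 mm are free toward the fitted cell, 26 mm toward the wall, whose rim is 8 mm above this point
- contact (a point): metal contact for the button, on the axis of the empty bay, 30.75 mm to +x of point bay; the end block that carries it ends 3 mm above this point. From here to the free spring is 7 mm less than the cell's length: the cell must go in tilted, button end some 25 degrees up, press its flat end about 15 mm into the spring, then its button end can drop past the block
- spring_end (a point): centre of the coil spring's free end (19 mm wide), facing +x on the empty bay's axis; it moves with the spring. Unloaded it is 23.75 mm to -x of point bay. The spring's seat block, 51 mm to -x of point bay, ends 6 mm above the axis
- spring (a joint): compression of that spring in m: 0 free, 0.007 with the cell seated, 0.018 solid; pressed toward the case's front (-x); 500 N/m
- fitted_cell (a point): centre of the cell already fitted in the other bay, its button to the front; it is fixed and stays
- cell: loose D-size rechargeable cell lying on the worktop, 33.4 mm diameter, 61.5 mm long over its button, about 140 g, green sleeve with a white band at the button end. Origin: mid-length on its axis; x axis along the cell toward the button (+) end. It can roll
- cell_plus (a point): end face of the cell's silver button (9 mm wide, 2 mm high), 30.75 mm from the cell's origin along its x
- lid (a joint): lid angle in rad: 0 shut, 1.57 upright, 2.1 leaning back on its stop, near which it starts. A hollow cover 104 mm long, 156 wide, 30 deep, 200 g. Pushed forward past upright to below about 0.8 it sinks shut by itself in some 2 s
- lid_hinge (a point): middle of the lid's hinge line (parallel to case y), at the case's rear rim (x 52, z 60 mm). At lid angle q the points of the lid's outer face lie t*(-cos q, sin q) + 0.030*(sin q, cos q) m from here in case (x, z), t from 0 to 0.104
- lever (a joint): angle in rad of the draw latch's steel lever: 0 snapped flat against the front wall, hanging down; 1.75 level, pointing to the front; at most 2.44. It stays where left (0.03 N m). With the loop hooked it stiffens below about 0.85 (up to 0.12 N m near 0.6), passes dead centre at about 0.4 and then holds itself shut
- lever_pivot (a point): middle of the lever's pivot pin (parallel to case y): 9 mm in front of the front wall, 44 mm above the worktop, at the case's mid-width
- lever_tip (a point): outer end of the lever, 35 mm from its pivot; the lever is 20 mm wide, 3 mm thick
- loop (a joint): angle in rad of the latch's wire loop on the lever, whose pin is 9 mm from the lever's pivot. It swings freely; at the start it leans outward on its stop (2.76, 38 degrees above the lever); tipped inward past upright it falls against the shut lid's front
- loop_bar (a point): middle of the loop's 26 mm long, 4 mm thick cross-bar (parallel to case y), 32.5 mm from the loop's pin; the loop is 32 mm wide over its side wires
- keeper (a point): where the loop's bar sits in the catch on the lid's front: 4 mm in front of that face, 8 mm above the lid's lower edge (68 mm above the worktop with the lid shut); axes as the case's when shut. The catch is 20 mm wide and open upward; its lip, 3 to 5.5 mm in front, stands 2 mm above this point
- timer: white timer standing upright, 25 x 64 x 62 mm high; origin: centre of its underside; a bystander
- red_tube: white tube with red cap standing upright, 17 mm diameter, 68 mm high; origin: centre of its underside; a bystander
- amber_bottle: amber dropper bottle standing upright, 33 mm diameter, 102 mm high; origin: centre of its underside; a bystander
There are look-alikes about, which are no part of the job. What is meant by the cell is not brown, and is the larger of those in its own colour.

How it is judged:
By the outcome, as a careful person would: the job done as asked, in the order asked, and still so for the second after the job is handed in, with the robot touching nothing.
It also fails if it takes over 62 s, if anything falls off the work surface, if the arm or the gripper's body presses on something with over 40 N, if the wrist force passes 120 N, or if a joint passes its speed limit or range.

## Robot

A 6-joint arm with a two-finger parallel gripper is mounted at the origin on a cart in front of the work surface, level with it; the furniture and walls round the work are solid. World frame = base frame: x ahead of the robot, y to its left, z up, the work surface at z = 0. Lengths are in mm, angles in rad, forces in N, time in s.
With the tool pointing down it reaches from about 250 to 775 mm from the base axis. Payload 4 kg.
Tool frame: the origin (TCP) lies midway between the tips of the shut fingers; the grasp point (between the pads) lies 19 mm behind it; z points along the fingers, y is the line along which they close (so a half turn about z gives the same grasp; the last joint's range is limited). The gripper opens to 85 mm and grips with 20 to 120 N. Pads are 22 mm wide; open, the fingers measure 114 mm over their backs; the gripper's body (76 mm by 85 mm) begins 54 mm behind the grasp point. The pads swing forward as they close: fully open they stand 13 mm farther back than shut.
Start: joints at [1.087, 0.087, 1.371, -0, 1.684, -0.103], TCP at [204.425, 510.616, 231.341] pointing down, gripper open.
Joint ranges: [-3.1, 3.1], [-0.76, 2.03], [0.27, 2.55], [-1.08, 4.22], [0.17, 2.65], [-2.57, 2.57]. Speed limits (rad/s): [2.79, 2.79, 3.14, 3.14, 3.14, 3.14].

## Interface

Orientations are given as a 3x3 rotation matrix whose columns are the frame's x, y, z axes.
In Python, from plant import * gives the robot as it stands. The module is installed in compiled form; this text tells all that it offers. Calls block until the motion is done:
- reach(position, orientation): joint-space move of the TCP to a pose.
- move_l(position, velocity=150, rotation=None, f_stop=None): straight line of the TCP; rotation=None keeps the orientation; velocity is the mean speed in mm/s. With f_stop (N) it stops when the force on the tool has changed by that much, and returns True; else False.
- goto_joints(angles): joint-space move.
- gripper_open() and grasp(): open the fingers fully, or close them until they stop; the grip force is fixed at half the most.
- pause(seconds).
- inverse_kinematics(position, orientation): joint angles nearest the present ones, or None.
- read_camera(name): name is "scene" or "top" or "wrist"; returns the picture (480x640x3 uint8, red, green, blue); there is no depth.
- camera_model(name): a dict with "fx", "fy", "cx", "cy" (pixels), "world_from_camera" (4x4, takes a point from camera to world coordinates). Camera axes: x right, y up, looking along -z (the intrinsics and any distortion apply to the point x, -y, -z); pixel columns grow to the right and rows downward; lengths in mm; the calibration is good to about 2 mm. A picture is of the moment at which its call begins: read the wrist's pose just before it. camera_model takes no time and is no camera call; for the wrist camera it gives the pose at the moment of the call.
A pose or a line that the arm cannot do raises PlanningError and nothing moves.
- finish_job(): hands the job in; it is judged then, once.
Readings, each from a call of its own:
- get_clock(): time.
- get_joint_pos(): joint angles.
- get_qd(): joint speeds.
- get_effort(): joint torques, N m.
- get_eef_pos(): TCP position.
- get_tool_rot(): TCP orientation.
- get_contact_force(): force on the tool from outside, world axes, zero at the start.
- get_ft_torque(): the same for the moment, N m.
- get_width(): finger opening in mm.
- get_grip_force(): force on a finger pad.
Only numpy, scipy, OpenCV 4.12 (cv2) and the standard library are available. Lean on these libraries where they do the work, as an engineer would, in place of code of your own. Each camera call takes 0.05 s, during which the arm holds its last target. There are 200 camera calls.

## Working session

There is one attempt and no reset: what is moved stays moved. The work goes in short steps, each a Python script; the robot and the scene stay as the last script left them, time stands still between calls to the robot, and variables do not carry over. Pictures are saved under pics/ and viewed, at most 10 in all, crops included, and the job is handed in when it is done.

```bash
mkdir -p pics; python3 - <<'E'
from plant import *
import cv2,numpy as np
for n in ("scene","top"):
    im=read_camera(n); cv2.imwrite(f"pics/{n}0.png",im[:,:,::-1])
    m=camera_model(n); print(n,{k:(np.round(v,3).tolist() if k=="world_from_camera" else v) for k,v in m.items()})
print(get_clock(),get_eef_pos(),get_tool_rot())
m=camera_model("wrist");print(m)
E
```

```text
scene {'fx': 593.0475899055648, 'fy': 593.0475899055648, 'cx': 322.81256200427197, 'cy': 231.05192040455753, 'world_from_camera': [[0.617, 0.398, -0.679, -84.182], [-0.787, 0.299, -0.54, -463.858], [-0.012, 0.867, 0.497, 550.724], [0.0, 0.0, 0.0, 1.0]]}
top {'fx': 451.75279585524146, 'fy': 451.75279585524146, 'cx': 317.9830496108521, 'cy': 242.71892591258953, 'world_from_camera': [[-0.028, 0.983, -0.184, 413.166], [-0.999, -0.022, 0.033, 78.355], [0.028, 0.185, 0.982, 911.091], [0.0, 0.0, 0.0, 1.0]]}
0.1 [204.20207732 510.20716586 230.2288366 ] [[-9.28368697e-01  3.71659339e-01 -9.48016134e-04]
 [ 3.71660487e-01  9.28366984e-01 -1.79572931e-03]
 [ 2.12707311e-04 -2.01943902e-03 -9.99997938e-01]]
{'fx': 374.3133124227421, 'fy': 374.3133124227421, 'cx': 320.40757670000374, 'cy': 233.51607288503322, 'world_from_camera': array([[ 3.70273101e-01, -8.95864202e-01, -2.45611812e-01,
         1.42354083e+02],
       [ 9.28920655e-01,  3.56508171e-01,  1.00041698e-01,
         5.34834216e+02],
       [-2.06115806e-03, -2.65196635e-01,  9.64192147e-01,
         3.72826856e+02],
       [ 0.00000000e+00,  0.00000000e+00,  0.00000000e+00,
         1.00000000e+00]])}
```

View pics/scene0.png

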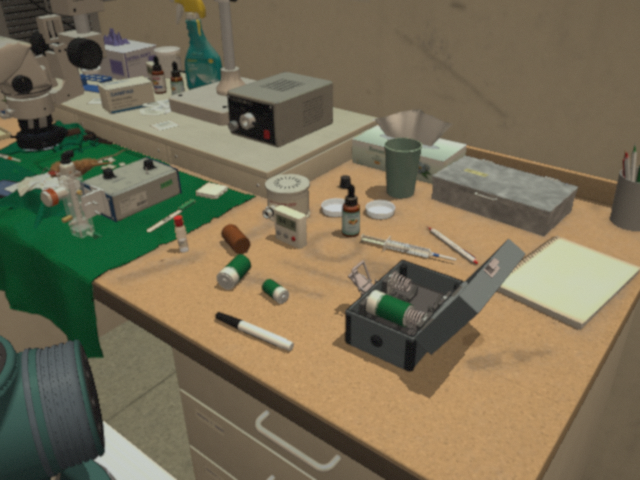

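View pics/top0.png

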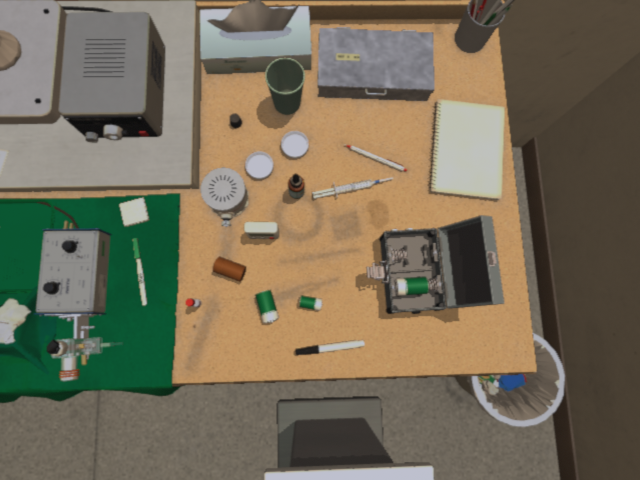

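Candidates for the cell are three lying cylinders. The large green one is at top (266,306) / scene (234,271), the small green one at top (310,302) / scene (275,290), and the brown one at top (229,268) / scene (235,239). By the description it is the large green one, with its white band toward the robot. The case is at top (413,270) with its latch to the left (world +y), so case x ≈ world -y and the empty bay is the far one. I'll check this in an enlarged crop.

```bash
cat > h.py <<'E'
from plant import *
import cv2,numpy as np
from scipy.spatial.transform import Rotation as R
def ray(m,p):
    T=np.array(m["world_from_camera"]);d=np.array([(p[0]-m["cx"])/m["fx"],-(p[1]-m["cy"])/m["fy"],-1.])
    d=T[:3,:3]@d;return T[:3,3],d/np.linalg.norm(d)
def atz(m,p,z):
    o,d=ray(m,p);return o+d*(z-o[2])/d[2]
def tri(obs):
    A=0;b=0;rs=[ray(m,p) for m,p in obs]
    for o,d in rs:
        P=np.eye(3)-np.outer(d,d);A=A+P;b=b+P@o
    x=np.linalg.solve(A,b);return x,[round(float(np.linalg.norm((np.eye(3)-np.outer(d,d))@(x-o))),1) for o,d in rs]
def proj(m,X):
    T=np.array(m["world_from_camera"]);c=T[:3,:3].T@(np.asarray(X,float)-T[:3,3])
    return np.array([m["cx"]+m["fx"]*c[0]/-c[2],m["cy"]-m["fy"]*c[1]/-c[2]])
E
python3 - <<'E'
from h import *
t=cv2.imread("pics/top0.png");s=cv2.imread("pics/scene0.png")
r=lambda im,x,y,w,h,f:cv2.resize(im[y:y+h,x:x+w],None,fx=f,fy=f,interpolation=cv2.INTER_CUBIC)
top=np.hstack([r(t,360,210,150,110,8/3)[:293,:400],r(s,335,225,200,147,2)[:293,:400]])
bot=np.hstack([r(t,215,250,125,92,3.2)[:293,:400],r(s,205,225,100,74,4)[:293,:400]])
cv2.imwrite("pics/c1.png",np.vstack([top,bot]))
mt,ms=camera_model("top"),camera_model("scene")
print(tri([(mt,(266,306)),(ms,(234,271))]),tri([(mt,(310,302)),(ms,(275,290))]),atz(mt,(413,270),60))
E
```

```text
(array([457.14722167, 153.73111306,  14.51166406]), [0.3, 0.3]) (array([462.32781818,  67.68278032,  10.84456239]), [0.4, 0.4]) [ 515.30293518 -129.90727643   60.        ]
```

View pics/c1.png

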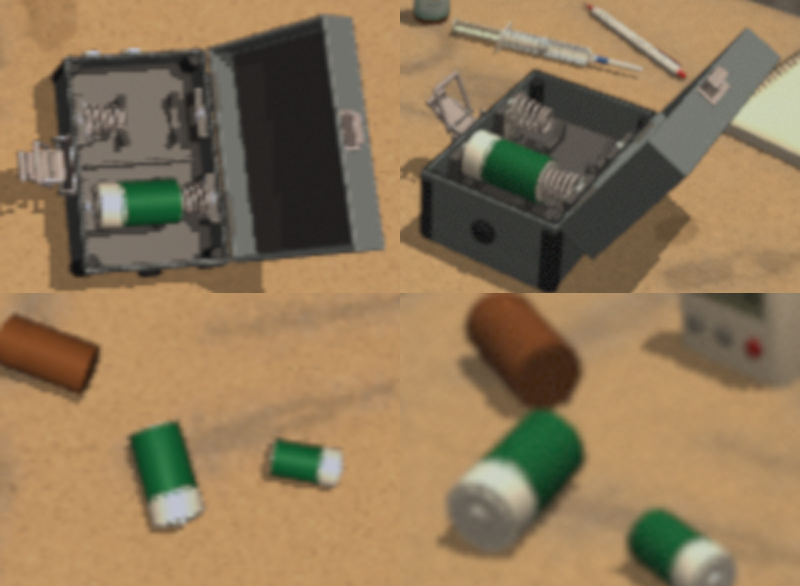

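The crop confirms the choice: the large green cell with its white band and button toward the robot, at crop (165,475), is clearly larger than the small green one at (305,463). Next, wrist views of the cell and the case from two places each.

```bash
cat >> h.py <<'E'
def down(ax,ay=0):  # tool pointing down, tool x at angle ax (deg) in world
    a=np.radians(ax);x=np.array([np.cos(a),np.sin(a),0]);z=np.array([0,0,-1.]);return np.column_stack([x,np.cross(z,x),z])
def snap(n):
    import pickle
    m=camera_model("wrist");im=read_camera("wrist");cv2.imwrite(f"pics/{n}.png",im[:,:,::-1]);pickle.dump(m,open(f"pics/{n}.pkl","wb"))
def load(n):
    import pickle;return pickle.load(open(f"pics/{n}.pkl","rb"))
E
python3 - <<'E'
from h import *
for n,p,a in (("w1",(400,190,190),11),("w2",(400,100,190),11),("w3",(440,-90,200),90),("w4",(590,-90,200),90)):
    reach(p,down(a)); pause(0.15); snap(n); print(n,get_clock())
ims=[cv2.imread(f"pics/w{i}.png") for i in (1,2,3,4)]
h=[cv2.resize(i,(400,300),interpolation=cv2.INTER_AREA) for i in ims]
cv2.imwrite("pics/comp.png",np.vstack([np.hstack(h[:2]),np.hstack(h[2:])]))
E
```

```text
w1 1.8833
w2 2.5333
w3 4.325
w4 5.175
```

View pics/comp.png

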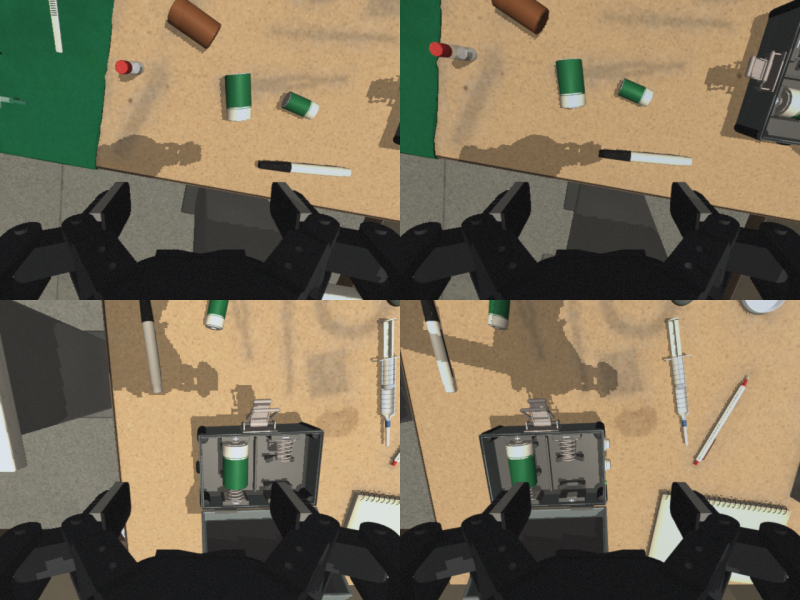

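The wrist views show the cell in w1 at about (380,155) px and in w2 at about (272,133). The case is clear in w3 and w4 with the empty bay on the right. I'll enlarge crops to read exact pixels.

```bash
python3 - <<'E'
from h import *
r=lambda n,x,y,w,h,f:cv2.resize(cv2.imread(f"pics/{n}.png")[y:y+h,x:x+w],None,fx=f,fy=f,interpolation=cv2.INTER_CUBIC)
# case crops 200x180 at x2 ; cell crops 100x60 at x4
a=np.hstack([r("w3",315,150,200,180,2),r("w4",125+640-640,150,200,180,2)])
a[:, :]=a
b=np.hstack([r("w1",330,100,100,60,4),r("w2",225,80,100,60,4)])
for x in range(0,800,40): cv2.line(a,(x,0),(x,4),(0,0,255),1);cv2.line(a,(x,356),(x,359),(0,0,255),1)
cv2.imwrite("pics/c2.png",np.vstack([a,b]))
E
```

```text
(no output)
```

View pics/c2.png

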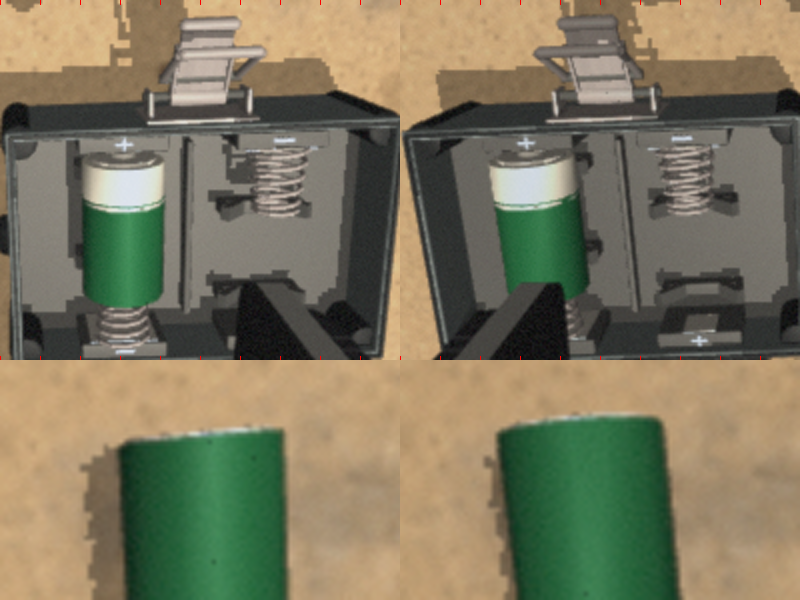

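w3 and w4 show the rim's front corners, the spring's free end at crop (283,213) / (688,213), and the lever tip at (210,20) / (588,20). The loop bar is at (234,51) / (568,51). I'll fit the cell by silhouette, triangulate the latch, and overlay a fitted case model.

```bash
cat > fit.py <<'E'
from h import *
from scipy.optimize import minimize
def mask(n,box):
    im=cv2.imread(f"pics/{n}.png");x,y,w,h=box;M=np.zeros(im.shape[:2],np.uint8)
    hsv=cv2.cvtColor(im,cv2.COLOR_BGR2HSV)
    g=((hsv[...,0]>50)&(hsv[...,0]<85)&(hsv[...,1]>110)).astype(np.uint8)
    wt=((hsv[...,1]<60)&(hsv[...,2]>120)).astype(np.uint8)
    M[y:y+h,x:x+w]=(g|wt)[y:y+h,x:x+w]
    n_,l,s,_=cv2.connectedComponentsWithStats(cv2.morphologyEx(M,cv2.MORPH_CLOSE,np.ones((3,3))))
    k=1+np.argmax(s[1:,4]);c=np.argwhere(l==k)[:,::-1].astype(np.int32)
    out=np.zeros_like(M);cv2.fillConvexPoly(out,cv2.convexHull(c),1);return out
def hull(m,p,L0=-30.75,L1=28.75):
    x,y,z,a=p;ax=np.array([np.cos(a),np.sin(a),0]);u=np.array([-ax[1],ax[0],0]);t=np.linspace(0,2*np.pi,40)
    P=[np.array([x,y,z])+s*ax+16.7*(np.cos(q)*u+np.sin(q)*np.array([0,0,1])) for s in (L0,L1) for q in t]
    P+=[np.array([x,y,z])+30.75*ax+4.5*(np.cos(q)*u+np.sin(q)*np.array([0,0,1])) for q in t]
    return cv2.convexHull(np.array([proj(m,v) for v in P],np.float32))
def iou(p,data):
    s=0
    for m,M in data:
        H=hull(m,p);o=np.zeros((480*4,640*4),np.uint8);cv2.fillConvexPoly(o,np.round(H*4+1.5).astype(np.int32),1)
        o=cv2.resize(o.astype(np.float32),(640,480),interpolation=cv2.INTER_AREA)
        s+=np.minimum(o,M).sum()/np.maximum(o,M).sum()
    return -s/len(data)
E
python3 - <<'E'
from fit import *
data=[(load("w1"),mask("w1",(350,105,65,100))),(load("w2"),mask("w2",(240,85,65,95)))]
p0=np.array([457,154,16.7,np.radians(191)])
S=np.vstack([p0,p0+[6,0,0,0],p0+[0,6,0,0],p0+[0,0,5,0],p0+[0,0,0,.1]])
r=minimize(iou,p0,args=(data,),method="Nelder-Mead",options=dict(initial_simplex=S,xatol=.05,fatol=1e-5))
print("cell",r.x,np.degrees(r.x[3]),r.fun)
np.save("cell.npy",r.x)
m3,m4=load("w3"),load("w4")
tp=lambda a,b:tri([(m3,a),(m4,b)])
f=lambda a,b:tp((a[0]/2+315,a[1]/2+150),((b[0]-400)/2+125,b[1]/2+150))
print("levertip",f((210,20),(588,20)))
print("bar",f((234,51),(568,51)))
print("rimFL",f((10,138),(408,135)))
print("springend bottom arc",f((283,213),(688,213)))
L,R_=atz(m3,(320,219),60),atz(m3,(514,212.5),60);print(L,R_,np.linalg.norm(L-R_))
E
```

```text
cell [455.6237927  149.67446234  14.95643234   3.42606819] 196.2992477211883 -0.9523231387138367
levertip (array([514.23568853, -44.37036475,  60.5682447 ]), [0.4, 0.4])
bar (array([514.95826659, -52.28428135,  91.21003505]), [0.4, 0.4])
rimFL (array([440.16399122, -89.40316555,  58.05694607]), [0.2, 0.2])
springend bottom arc (array([ 548.74259797, -119.84281274,   60.69345622]), [0.5, 0.5])
[440.16323577 -89.12295794  60.        ] [589.77566461 -83.68003805  60.        ] 149.7114031830153
```

```bash
cat > case.py <<'E'
from h import *
C0=np.array([516.7,-134.4,0]);YAW=np.radians(-87.9)
cx_=np.array([np.cos(YAW),np.sin(YAW),0]);cy_=np.array([-cx_[1],cx_[0],0])
def W(x,y,z): return C0+x*cx_+y*cy_+np.array([0,0,z])
E
python3 - <<'E'
from fit import *; from case import *
data=[(load("w1"),mask("w1",(350,105,65,100))),(load("w2"),mask("w2",(240,85,65,95)))]
f=lambda q:iou([q[0],q[1],16.7,q[2]],data)
p0=np.array([455.6,149.7,3.36]);S=np.vstack([p0,p0+[5,0,0],p0+[0,5,0],p0+[0,0,.15]])
r=minimize(f,p0,method="Nelder-Mead",options=dict(initial_simplex=S,xatol=.05,fatol=1e-5));print(r.x,np.degrees(r.x[2]),r.fun)
p=[r.x[0],r.x[1],16.7,r.x[2]];np.save("cell.npy",p)
F=4
def crop(n,x,y,w,h,F,segs):
    im=cv2.resize(cv2.imread(f"pics/{n}.png")[y:y+h,x:x+w],None,fx=F,fy=F,interpolation=cv2.INTER_CUBIC);m=load(n)
    for P,c in segs: 
        q=np.array([(proj(m,v)-[x,y]+.5)*F for v in P]).round().astype(np.int32);cv2.polylines(im,[q],False,c,1)
    return im
def rect(a,z): x,y=a;return [W(-x,-y,z),W(-x,y,z),W(x,y,z),W(x,-y,z),W(-x,-y,z)]
circ=lambda x,y,z,r:[W(x,y+r*np.cos(t),z+r*np.sin(t)) for t in np.linspace(0,6.3,30)]
segs=[(rect((52,78),60),(0,255,255)),(rect((48,74),60),(255,255,0)),(circ(-13.5,31,52,9.5),(0,0,255)),(circ(41,31,52,4.5),(0,0,255)),
 (circ(-39,-31,52,16.7),(255,0,255)),(circ(20.5,-31,52,16.7),(255,0,255))]
for q in (1.75+.3,1.75+.52): 
    e=q-1.75;d=lambda r,a:(-61-r*np.cos(a),0,44+r*np.sin(a));pin=d(9,e);tip=d(35,e);a=e+np.radians(38)
    bar=(pin[0]-32.5*np.cos(a),0,pin[2]+32.5*np.sin(a))
    c=(0,255,0) if q>2.1 else (255,100,0)
    segs+=[([W(-61,0,44),W(*pin),W(*tip)],c),([W(tip[0],-10,tip[2]),W(tip[0],10,tip[2])],c),([W(*pin),W(bar[0],-13,bar[2]),W(bar[0],13,bar[2])],c)]
a=np.hstack([crop("w3",312,150,210,190,1.9,segs)[:,:399],crop("w4",124,150,210,190,1.9,segs)[:,:399]])
b=[]
for n,x,y in (("w1",340,100),("w2",230,78)):
    im=cv2.resize(cv2.imread(f"pics/{n}.png")[y:y+100,x:x+100],None,fx=2.3,fy=2.3,interpolation=cv2.INTER_CUBIC)
    H=((hull(load(n),p)-[x,y]+.5)*2.3).round().astype(np.int32);cv2.polylines(im,[H],True,(0,0,255),1);b.append(im)
b=np.hstack(b);b=np.hstack([b,np.zeros((b.shape[0],a.shape[1]-b.shape[1],3),np.uint8)])
cv2.imwrite("pics/c3.png",np.vstack([a,b]))
E
```

```text
[455.73624999 149.65456146   3.42493521] 196.2343324234057 -0.9498094916343689
```

View pics/c3.png

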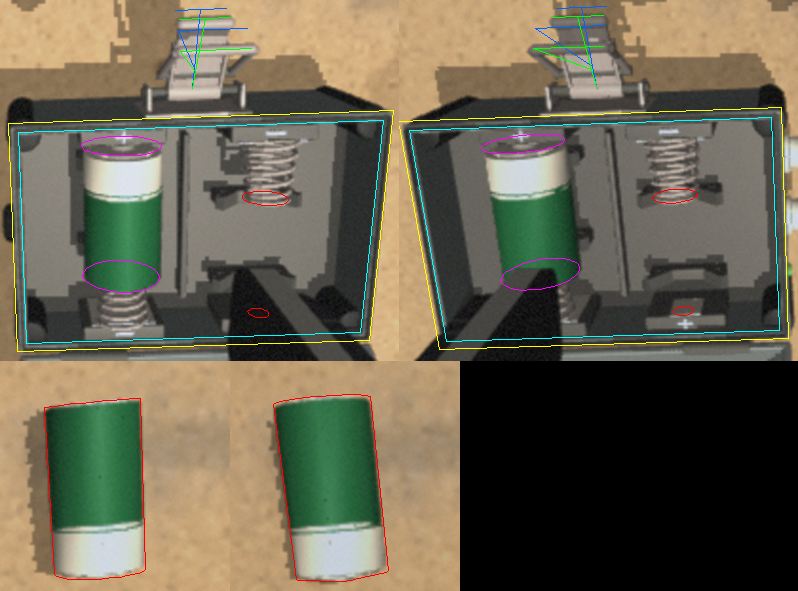

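The overlay fits within about 1 mm. The cell is at (455.7,149.7) with its button toward 196°, and the spring end, contact, fitted cell and loop bar (lever ≈2.27) line up. Now I grasp the cell and stage it over the bay.

```bash
sed -i 's/516.7,/517.3,/' case.py; cat >> case.py <<'E'
BAY=(10.25,31,52)
def cellpose(F,th,delta,dy=0):
    """TCP pose for flat-end centre F=(x,z) rel. to bay (case axes), tilt th deg (button up); delta = TCP beyond axis along tool z"""
    t=np.radians(th);ax=np.cos(t)*cx_+np.array([0,0,np.sin(t)]);up=-np.sin(t)*cx_+np.array([0,0,np.cos(t)])
    c=W(BAY[0]+F[0],BAY[1]+dy,BAY[2]+F[1])+30.75*ax
    return c-delta*up,np.column_stack([-ax,np.cross(up,ax),-up])
E
python3 - <<'E'
from case import *
x,y,z,a=np.load("cell.npy")
R0=down(np.degrees(a)-180)
print(get_clock())
reach((x,y,90),R0); move_l((x,y,17.0),150); pause(.1)
print("pre",get_eef_pos()); grasp(); print(get_width(),get_grip_force(),get_eef_pos(),get_clock())
move_l((x,y,110),200); print(get_width(),get_grip_force())
P,Rm=cellpose((-20,60),30,0.); reach(P,Rm); pause(.2); print(get_eef_pos()-P,get_clock(),get_width())
cv2.imwrite("pics/scene1.png",read_camera("scene")[:,:,::-1]); snap("w5")
s=cv2.imread("pics/scene1.png")[170:390,300:560];w=cv2.imread("pics/w5.png")
cv2.imwrite("pics/c4.png",np.hstack([cv2.resize(s,(400,338)),cv2.resize(w,(400,300))[:300] if 0 else np.vstack([cv2.resize(w,(400,300)),np.zeros((38,400,3),np.uint8)])]))
E
```

```text
5.175
pre [457.12577729 149.84050913  18.52751478]
29.71787450937473 59.02708411216736 [456.19392035 149.78555157  17.9069601 ] 8.0
29.775516478273794 59.147241711616516
[-0.04056467  0.53222389 -0.07891456] 10.1583 29.71294685394697
```

View pics/c4.png

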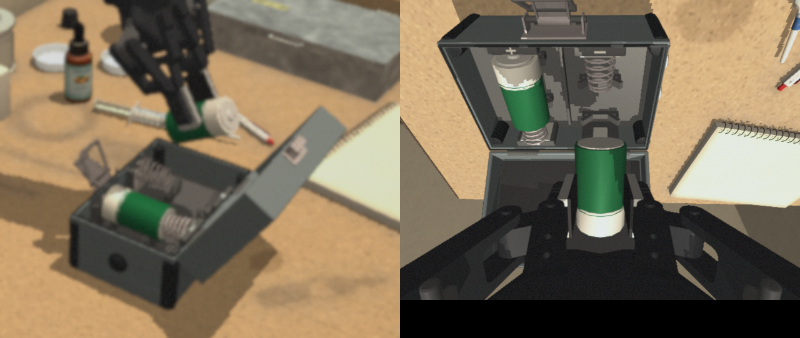

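The cell is held with its button toward the lid side. The width of 29.7 mm means the tips grip it above the axis. It is firm at 59 N, so I'll fit the cell's pose in the hand from the wrist picture.

```bash
cat > inhand.py <<'E'
from fit import *; from case import *
def hull3(m,c,ax,up):
    u=np.cross(up,ax);t=np.linspace(0,6.283,40)
    P=[c+s*ax+r*(np.cos(q)*u+np.sin(q)*up) for s,r in((-30.75,16.7),(28.75,16.7),(30.75,4.5)) for q in t]
    return cv2.convexHull(np.array([proj(m,v) for v in P],np.float32))
def pose(q,T,Rt):  # q: s along cell, d: axis beyond TCP(+ = toward fingertip), dy, tilt deg, yaw deg
    ax0,up0=-Rt[:,0],-Rt[:,2];t=np.radians(q[3]);w=np.radians(q[4]);y=Rt[:,1]
    ax=np.cos(t)*np.cos(w)*ax0+np.sin(t)*up0+np.sin(w)*y;ax/=np.linalg.norm(ax)
    up=up0-(up0@ax)*ax;up/=np.linalg.norm(up)
    return T+q[0]*ax0-q[1]*up0+q[2]*y,ax,up
E
python3 - <<'E'
from inhand import *
m=load("w5");T=get_eef_pos();Rt=get_tool_rot()
M=mask("w5",(270,205,110,180))
print(M.sum(),cv2.boundingRect(M))
def cost(q):
    o=np.zeros((1920,2560),np.uint8);cv2.fillConvexPoly(o,np.round(hull3(m,*pose(q,T,Rt))*4+1.5).astype(np.int32),1)
    o=cv2.resize(o.astype(np.float32),(640,480),interpolation=cv2.INTER_AREA);return 1-np.minimum(o,M).sum()/np.maximum(o,M).sum()+2e-5*(q[3]**2+q[1]**2)
q0=np.zeros(5);S=np.vstack([q0,*(np.diag([4,4,3,5,4])+0.)])
r=minimize(cost,q0,method="Nelder-Mead",options=dict(initial_simplex=S,maxiter=500,xatol=.03,fatol=1e-5));print(np.round(r.x,2),r.fun,cost(q0))
w=cv2.imread("pics/w5.png")
for q,c in((q0,(255,0,255)),(r.x,(0,0,255))): cv2.polylines(w,[np.round(hull3(m,*pose(q,T,Rt))).astype(np.int32)],True,c,1)
cs,_=cv2.findContours(M,0,2);cv2.drawContours(w,cs,-1,(255,255,0),1)
cv2.imwrite("pics/c5.png",cv2.resize(w[190:400,220:430],None,fx=2.8,fy=2.8,interpolation=cv2.INTER_CUBIC))
E
```

```text
13564 (270, 227, 110, 153)
[ -2.49 -14.79   0.93 -30.8   -1.18] 0.08464645297370442 0.18756061792373657
```

View pics/c5.png

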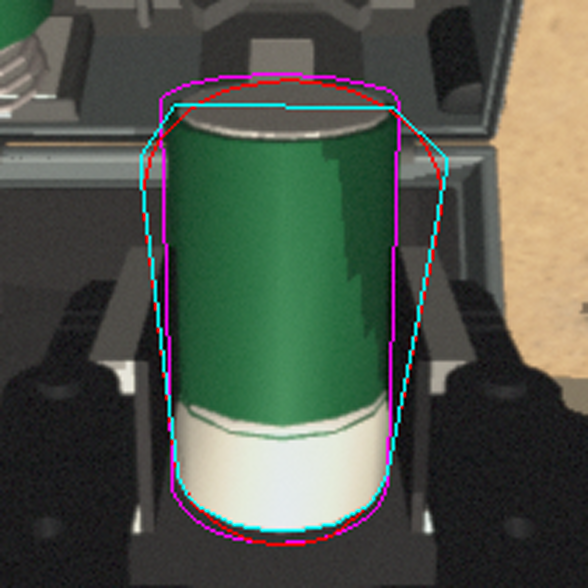

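The mask leaked into the lid, but by eye the cell is close to nominal (magenta): flat rim near (285,138), its lower edge at (285,81), white end at (280,528), sides 166..396 and 178..383. I'll fit these points.

```bash
python3 - <<'E'
from inhand import *
from scipy.optimize import least_squares
m=load("w5");T=get_eef_pos();Rt=get_tool_rot();cp=lambda p:(np.asarray(p,float)-0)*2.8
def rows(H,y):
    H=H.reshape(-1,2);xs=[]
    for a,b in zip(H,np.roll(H,-1,0)):
        if (a[1]-y)*(b[1]-y)<=0 and a[1]!=b[1]: xs.append(a[0]+(b[0]-a[0])*(y-a[1])/(b[1]-a[1]))
    return min(xs),max(xs)
def res(q,full=True):
    c,ax,up=pose(q,T,Rt);f=lambda v:(proj(m,v)-[220,190]+.5)*2.8
    H=(hull3(m,c,ax,up).reshape(-1,2)-[220,190]+.5)*2.8
    o=[f(c-30.75*ax+16.7*up)[1]-138,f(c-30.75*ax-16.7*up)[1]-81,f(c+28.75*ax+16.7*up)[1]-528]
    for y,l,r in((200,167,396),(400,173,388),(480,178,383)):
        a,b=rows(H,y);o+=[a-l,b-r]
    return np.array(o+[.3*q[3],.3*q[4]])
print(res(np.zeros(5)).round(1))
r=least_squares(res,np.zeros(5),diff_step=1e-3,x_scale=[1]*5);print(r.x.round(2),r.fun.round(1))
E
```

```text
[-4.  -6.1 15.6 -4.1  0.7 -4.   2.4 -6.4  4.8  0.   0. ]
[ 2.09  5.78  0.19 -0.19 -0.19] [-0.2 -1.6  1.9  2.2 -2.1  1.4 -1.1  0.1 -0.4 -0.1 -0.1]
```

The fit is consistent: the cell sits about 2 mm toward its button and 1–6 mm beyond the TCP (I'll use 3), and it is straight in the hand. Inserting it with force guards.

```bash
cat > ins.py <<'E'
from case import *
D=-3.;S=1.8
def go(F,th,v,fs,dy=0):
    P,Rm=cellpose(F,th,D,dy);t=np.radians(th);P=P-S*(np.cos(t)*cx_+np.array([0,0,np.sin(t)]))
    h=move_l(P,velocity=v,rotation=Rm,f_stop=fs)
    f=get_contact_force();print(F,th,"stop" if h else "ok",(get_eef_pos()-P).round(1),"F case x,y,z",np.round([f@cx_,f@cy_,f[2]],1),round(get_width(),1),round(get_clock(),1));return h
E
python3 - <<'E'
from ins import *
for F,th,v,fs in(((-20,30),30,150,20),((-20,5),30,80,15),((-35,1.5),26,50,25),((-35,1.5),13,40,25),((-35,1.5),2,40,25)):
    if go(F,th,v,fs): break
snap("w6")
E
```

```text
(-20, 30) 30 ok [-1.   0.1 -1.3] F case x,y,z [ 0.6 -0.  -1. ] 29.7 10.6
(-20, 5) 30 ok [-0.5 -0.2 -0.7] F case x,y,z [ 0.7  0.  -1.6] 30.0 11.1
(-35, 1.5) 26 ok [ 0.1 -2.6  2.5] F case x,y,z [ 5.9 -2.8  2.4] 30.1 11.5
(-35, 1.5) 13 ok [ 1.5 -3.7  2.7] F case x,y,z [5.3 0.8 1.2] 29.6 11.9
(-35, 1.5) 2 ok [ 1.3 -3.2  1.7] F case x,y,z [5.1 1.  1.1] 29.9 12.2
```

```bash
python3 - <<'E'
from ins import *
pause(.3);snap("w7")
f=get_contact_force();P,_=cellpose((-35,1.5),2,D);print((get_eef_pos()-P+S*cx_).round(1),np.round([f@cx_,f@cy_,f[2]],1),np.round(get_ft_torque(),2),get_clock())
print(np.degrees(np.arcsin(-get_tool_rot()[2,0])))
for n in("w5","w6","w7"):
    im=cv2.imread(f"pics/{n}.png");hsv=cv2.cvtColor(im,cv2.COLOR_BGR2HSV)
    g=((hsv[...,0]>50)&(hsv[...,0]<85)&(hsv[...,1]>110)).astype(np.uint8);g[:,:250]=0
    w=((hsv[...,1]<60)&(hsv[...,2]>150)).astype(np.uint8);w[:,:250]=0;w[:,400:]=0;w[:330]=0;w[400:]=0
    for M in(g,w):
        k,l,s,_=cv2.connectedComponentsWithStats(M);i=1+np.argmax(s[1:,4]);print(n,s[i])
E
```

```text
[ 1.3 -1.4  1.6] [6.3 0.5 1.3] [-0.9  -0.1   0.01] 12.625
2.2624305052913725
w5 [ 280  227   83  114 7679]
w5 [ 285  333   74   47 2575]
w6 [ 280  229   82  113 7632]
w6 [ 283  332   76   48 2710]
w7 [ 280  228   82  114 7636]
w7 [ 283  332   76   48 2717]
```

The cell hasn't moved in the hand (same pixels), and the spring force of about 6 N means 12 mm compressed, so the button is clear of the block. Now lower to the cradle and ease forward to the contact.

```bash
python3 - <<'E'
from ins import *
go((-34.5,-7),0,25,9); pause(.2)
f=get_contact_force();e=get_eef_pos()-W(10.25,31,52);print("TCP rel bay",np.round([e@cx_,e@cy_,e[2]],1),np.round([f@cx_,f@cy_,f[2]],1),np.round(get_ft_torque(),2))
snap("w8");im=cv2.imread("pics/w8.png");hsv=cv2.cvtColor(im,cv2.COLOR_BGR2HSV)
g=((hsv[...,0]>50)&(hsv[...,0]<85)&(hsv[...,1]>110)).astype(np.uint8);g[:,:250]=0
k,l,s,_=cv2.connectedComponentsWithStats(g);print(s[1+np.argmax(s[1:,4])],get_clock())
E
```

```text
(-34.5, -7) 0 stop [ 1.1 -1.8  6.4] F case x,y,z [ 2.3 -0.8  2.8] 29.5 12.9
TCP rel bay [-3.7  1.   2.4] [ 1.3 -0.5  5.9] [-0.16  0.22  0.04]
[ 279  227   83  115 7629] 13.1833
```

It contacts the cradle with TCP 2.4 mm above the bay axis, which is where a seated cell would be. Release, back off, then press it from above with shut fingers and check.

```bash
python3 - <<'E'
from ins import *
gripper_open();f=get_contact_force();print(get_width(),np.round([f@cx_,f@cy_,f[2]],1),get_clock())
e=get_eef_pos();move_l(e+[0,0,45],200);snap("w9");
grasp()
Rd=cellpose((0,0),0,0)[1]
P=W(10.25+14,31,52+16.7)
move_l(P+[0,0,15],150,rotation=Rd)
for dx in(14,-6):
    P=W(10.25+dx,31,52+16.7);move_l(P+[0,0,12],120)
    h=move_l(P-[0,0,8],40,f_stop=20);pause(.15);f=get_contact_force();print(dx,h,(get_eef_pos()-P).round(1),np.round([f@cx_,f@cy_,f[2]],1))
    move_l(P+[0,0,12],120)
move_l(W(-25,31,190),250); pause(.15); snap("w10"); t=read_camera("scene");cv2.imwrite("pics/scene2.png",t[:,:,::-1]);print(get_clock())
cv2.imwrite("pics/c6.png",np.hstack([cv2.resize(cv2.imread("pics/w10.png")[120:440,200:520],(400,400)),cv2.resize(t[210:370,330:490,::-1],(400,400),interpolation=cv2.INTER_CUBIC)]))
E
```

```text
85.35354323522101 [0.4 0.4 0.3] 13.7667
14 True [-0.6 -0.1  0.1] [-0.3 -2.   4.6]
-6 True [-0.2 -0.5 -0.2] [-0.5 -1.4  5. ]
18.2833
```

View pics/c6.png

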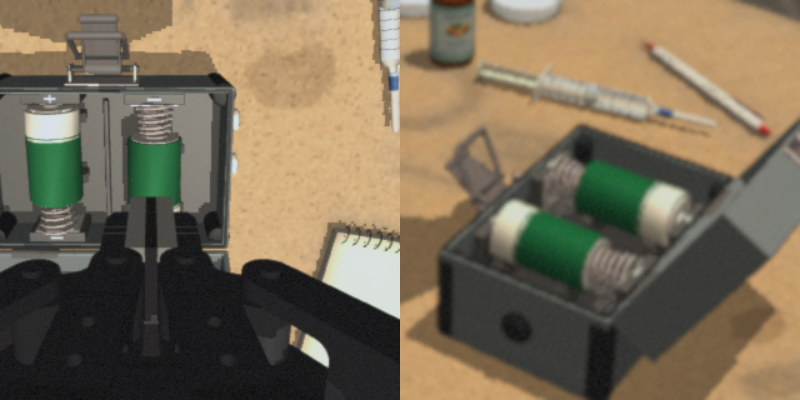

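c6 shows the cell seated: its flat end is on the spring, the button is at the contact, and it lies level with the fitted cell. Both presses stopped at the expected top height of 68.7 ±0.2. Now push the lid shut, wait, then tip the loop inward.

```bash
python3 - <<'E'
from ins import *
Rd=cellpose((0,0),0,0)[1]
move_l(W(40,0,260),300,rotation=Rd); move_l(W(155,0,235),300); move_l(W(155,0,128),250)
h=move_l(W(14,0,130),110,f_stop=30); f=get_contact_force();print("lid",h,np.round([f@cx_,f@cy_,f[2]],1),get_clock())
move_l(W(14,0,190),250); pause(.1)
move_l(W(-115,0,150),250); snap("w11"); pause(1.2)
move_l(W(-112,0,72),150); snap("w12")
h=move_l(W(-75,0,72),60,f_stop=10); pause(.3); f=get_contact_force();print("loop",h,np.round([f@cx_,f@cy_,f[2]],1),get_clock())
e=get_eef_pos()-W(0,0,0);print(e@cx_,e@cy_,e[2])
move_l(W(-110,0,90),150);move_l(W(-150,0,150),200);pause(.1);snap("w13");t=read_camera("scene")
cv2.imwrite("pics/scene3.png",t[:,:,::-1])
print(get_clock())
cv2.imwrite("pics/c7.png",np.hstack([cv2.resize(cv2.imread("pics/w13.png"),(400,300)),cv2.resize(t[210:330,330:490,::-1],(400,300),interpolation=cv2.INTER_CUBIC)]))
E
```

```text
lid False [0.1 0.4 0.1] 21.3167
loop False [ 0.7 -0.4 -0.4] 25.5333
-75.29462398032962 -0.0012546076649275761 71.96833394445937
26.65
```

View pics/c7.png

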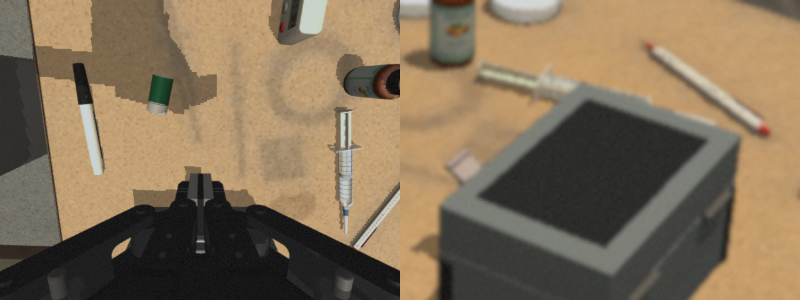

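The lid is shut and the loop no longer stands outward beside the lever at (460,165), so it has fallen inward. I'll check the lever projection numerically and then press the lever down with the tilted fingertip.

```bash
cat > lev.py <<'E'
from ins import *
TH=20;t_=np.radians(TH);AX=np.cos(t_)*cx_+np.array([0,0,np.sin(t_)]);RL=cellpose((0,0),TH,0)[1]
def K(x,z,v,fs=None):
    P=W(x,0,z)-11*AX;h=move_l(P,v,rotation=RL,f_stop=fs);f=get_contact_force()
    print((x,z),h,"err",np.round([(get_eef_pos()-P)@cx_,(get_eef_pos()-P)[2]],1),np.round([f@cx_,f@cy_,f[2]],1),round(get_clock(),1));return h
E
python3 - <<'E'
from lev import *
ms=camera_model("scene")
for e in(30,0,-30):
    a=np.radians(e);print(e,proj(ms,W(-61-35*np.cos(a),0,44+35*np.sin(a))).round(1))
K(-80,95,200)
for x,z,v,fs in((-80,62,100,20),(-80,45,50,20),(-80,28,50,20),(-75,20,50,25),(-67,17,40,25),(-56.5,17,40,30)):
    if K(x,z,v,fs): break
pause(.3);f=get_contact_force();e=get_eef_pos()+11*AX-W(0,0,0);print("K",e@cx_,e[2],np.round([f@cx_,f[2]],1))
E
```

```text
30 [352.7 272.1]
0 [349.9 280.9]
-30 [352.4 291.5]
(-80, 95) False err [-0.2 -0.5] [-0.4  0.3  1.3] 27.2
(-80, 62) False err [0.4 0.5] [ 0.5  1.6 -0. ] 27.7
(-80, 45) False err [ 0.2 -0.6] [-0.5 -0.4  0.2] 28.2
(-80, 28) False err [-0.1 -0.6] [-0.8  0.1 -0.3] 28.7
(-75, 20) False err [ 0.2 -0.3] [-1.2  0.1  0.2] 29.0
(-67, 17) False err [ 0.5 -0.3] [-0.1  1.1  0. ] 29.4
(-56.5, 17) False err [0.2 0. ] [-1.5  0.4  0.2] 29.8
K -56.36846896416508 17.009134317344916 [-0.4  0.5]
```

The lever went all the way with low force, and the fingertip reached the flat position (K x ≈ -56.4). I have no views left, so I'll back off, take front wrist pictures and verify numerically: sample brightness along the predicted loop wires and lever for the hooked state and for the not-hooked state.

```bash
python3 - <<'E'
from lev import *
K(-85,17,150);K(-95,60,200)
R45=cellpose((0,0),45,0)[1]
for n,y in(("w14",-35),("w15",35)):
    move_l(W(-150,y,150),250,rotation=R45);pause(.2);snap(n)
print(get_clock())
for n in("w14","w15"):
    m=load(n);g=cv2.cvtColor(cv2.imread(f"pics/{n}.png"),cv2.COLOR_BGR2GRAY).astype(float)
    print(n,proj(m,W(-58,0,50)).round(0))
    def prof(x,z,ys): return [int(cv2.getRectSubPix(g.astype(np.float32),(1,1),tuple(map(float,proj(m,W(x,y,z)))))[0,0]) for y in ys]
    ys=range(-24,25,3);print("y   ",*(f"{v:4d}" for v in ys))
    for z in range(84,4,-4):
        x=-58; print(f"z{z:3d} ",*(f"{v:4d}" for v in prof(x,z,ys)))
E
```

```text
(-85, 17) False err [-0.1  0.1] [-0.2 -0.5 -0.3] 30.4
(-95, 60) False err [0.5 1.3] [ 0.3 -0.2  0.6] 30.8
32.3333
w14 [367. 214.]
y     -24  -21  -18  -15  -12   -9   -6   -3    0    3    6    9   12   15   18   21   24
z 84    75   76   74   76   73   74   75   76   74   76   76   76   76   76   77   74   75
z 80    78   75   74   74   91   81   83   81   82   83   83   83   77   74   74   74   75
z 76    75   75   73   76   99   98   96  100   98   99   99   98   81   75   71   73   76
z 72    75   75   76   81  119  121  120  119  120  118  118  120  124   74   75   75   75
z 68    75   73   73  110   87  131  134  134  133  133  134  133   85  102   77   76   75
z 64    94   94   93  100   94   96  103  106  106  100  101  102   87   99   94   92   93
z 60    74  108  107  100  107  110  108  110  111  109  110  111  109  103  110   79   76
z 56    74   98  100  100  100  101   99   98  100  100   98   99   93  101  101   83   75
z 52    75   97  100  100   95   98   97   97   98   97   97   98   94  105   82   84   75
z 48    74   97  105   98   97  104  102  103  104  104  103 
[... 2165 characters left out ...]
 78   89   89   90   92   92   90   87   77   95   80   94   73
z 32    73   76   95   85   85   78   80   81   79   83   81   82   73   82   96   95   74
z 28    74   73   73   73   73   89   88   93   93   93   92   90   68   75   75   72   74
z 24    75   75   75   74   75   80   88   91   90   92   92   87   73   75   75   74   74
z 20    74   73   74   72   76   83   88   91   91   93   90   89   75   74   76   74   74
z 16    72   74   72   71   73   86   90   92   92   93   91   90   75   73   73   73   71
z 12    70   70   70   73   71  113  116  117  117  115  117  116   75   71   75   72   72
z  8   103   99  100  101   99   97   97   98   93  101   94   95   97   99   93   98   97
```

The profiles in both views agree. The lever is flat: its bright tip edge shows at z ≈ 12, which is what angle 0 predicts. The side wires run up at y = ±15, and the 26 mm bar shows just behind and above the 20 mm lip, so the loop is hooked. The arm touches nothing, so I'm handing in.

```bash
python3 -c "
from plant import *
print(get_clock());print(finish_job())"
```

```text
32.3333
the job is handed in; nothing more can be done
None
```

The cell is seated, the lid is shut and the latch is hooked and pressed flat; I handed the job in at 32.3 s, having checked the final latch only by image brightness and force readings because my ten views were used up.

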